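# Line up the bilge diverter and switch on the pump

## Task

Get the bilge pump going: with one finger, gently push the diverter valve's handle round until its arm points squarely at the middle of the wide hose tail, and then push the toggle on the switch box fully over, away from you, to switch the pump on. The toggle stays off until the handle is set; grip or pick up nothing, and leave the other things on the shelf where they are.

Things in the scene. Friction and masses are not known exactly. Their poses are not given: they have to be found in the camera images.
- valve: bilge diverter valve, fixed. Flat grey plastic manifold 150 (its x) x 280 (its y) x 25 tall with a black round valve body 54 diameter in the middle, up to 55 above the underside. Origin: centre of the underside, on the handle's axis; z up
- handle (a joint): angle of the diverter handle about its vertical axis, rad, counter-clockwise seen from above is positive; 0 = arm along the valve's +x; stops at -2.2 and 2.2. It turns against a light even friction (0.12 N m, no spring, no detents) and stays where it is left
- handle_hub (a point): point on the handle's turning axis at the mid-height of its arm, 68 above the table; turns with the handle, its x axis lies along the arm towards the tip, z up. The handle is bare aluminium: a 46 diameter hub with ONE straight arm, 14 wide, from 57 to 79 above the table
- handle_tip (a point): the pointed end of the handle's arm, 79 from the axis, at the arm's mid-height
- wide_tail_top (a point): centre of the top of the WIDE hose tail (ribbed black pipe stub standing upright on the manifold, 38 diameter, on a 48 diameter flange), 70 above the table. It stands beside the handle, about 112 to 121 from its axis, outside the arm's sweep; it may be on either side. Fixed
- narrow_tail_top (a point): the same for the NARROW hose tail, 18 diameter, on the same kind of flange and equally tall; on the handle's other side. Fixed
- switch_box: bilge pump switch box, fixed, white, 100 (its x) x 150 (its y) x 45 tall, with a clear dome light 71 tall on its +y half and the toggle on its -y half. Origin: centre of the underside; z up
- toggle (a joint): angle of the steel toggle, rad: 0 = off, leaning 0.5 rad from upright to the box's -x side (the robot's side); 1.0 = fully on at its stop, leaning 0.5 rad to the box's +x side. Friction 0.08 N m (about 2 N at the tip), no spring: it stays where it is left
- toggle_pivot (a point): the toggle's pivot, on the top face of the box, 45 above the table; axes are the box's
- toggle_tip (a point): centre of the 15 diameter ball end of the toggle, 46 from the pivot; the stem is 10 thick
- tumbler: empty clear glass tumbler, 70 diameter at the rim, 90 tall, loose; stands beyond the valve. Origin: centre of the underside
- float_case: closed blue plastic float case, 72 x 142 x 33 tall, loose; lies beyond the switch box. Origin: centre of the underside
- sharpener: folded steel hook sharpener, a bar 104 x 18 x 16 tall along its x, loose; lies between valve and switch box. Origin: under its middle part
- rod_tip: bamboo rod tip section, 385 long along its x, 8 thick with a 16 mm brass ferrule, loose; lies at the left end of the row. Origin: under its middle part
- wrench: steel wrench lying flat, about 180 long, loose; at the right end of the row. Origin: under its middle part
- grease_can: closed steel can, 64 diameter, 75 tall, loose; stands in the middle, behind the sharpener. Origin: centre of the underside
Not all that is in view belongs to the job. Leave any blue or purple look-alike of the switch_box alone.

How it is judged:
By the outcome, as a careful person would: the job done as asked, in the order asked, and still so for the second after the job is handed in, with the robot touching nothing.
It also fails if it takes over 58 s, if anything falls off the work surface, if the arm or the gripper's body presses on something with over 40 N, if the wrist force passes 120 N, or if a joint passes its speed limit or range.

## Robot

A 7-joint arm with a two-finger parallel gripper is mounted at the origin on the work surface. World frame = base frame: x ahead of the robot, y to its left, z up, the work surface at z = 0. Lengths are in m, angles in rad, forces in N, time in s.
With the tool pointing down it reaches from about 0.35 to 0.9 m from the base axis. Payload 8.1 kg.
Tool frame: the origin (TCP) lies at the very end of the fingers, on their centre line; the grasp point (between the pads) lies 19 mm behind it (manip.hold_point_z is the distance from the TCP to the grasp point, in m); z points along the fingers, y is the direction in which the jaws open and shut (so a half turn about z gives the same grasp; the last joint's range is limited). The gripper opens to 92 mm and grips with 3 to 60 N. Pads are 19 mm wide; open, the fingers measure 130 mm over their backs; the gripper's body (75 mm by 190 mm) begins 47 mm behind the grasp point.
Start: joints at [1.187, 0.434, 0.025, 1.573, -0.012, 1.134, -0.075], TCP at [0.173, -0.601, 0.227] pointing down, gripper open.
Joint ranges: [-2.62, 2.62], [-0.44, 2.09], [-1.27, 1.32], [0.08, 2.57], [-1.32, 4.46], [0.12, 2], [-2.74, 2.74]. Speed limits (rad/s): [2.22, 2.22, 3.01, 3.01, 3.14, 3.14, 3.14].

## Interface

Orientations are given as [roll, pitch, yaw] about the fixed x, y, z axes, in that order (R = Rz(yaw) Ry(pitch) Rx(roll)).
In Python, from plant import sense, eyes, ticket, manip gives the robot as it stands.
- The arm moves only by the shell command python3 -m crank 'ROWS' [FORCE]. ROWS is JSON, a list of rows, each a list of 7 numbers: the shift along the tool's x, y, z in m, then the turn, a rotation vector about the tool's x, y, z in rad, then the finger opening in m, from 0 to 0.0918. In form: [[x, y, z, wx, wy, wz, gripper], ...]. A call has 1 to 12 rows; each row is the pose to reach, as a shift and turn from the pose commanded when the call began, along the tool's axes at that moment; what a row does not reach only later rows make up. A row lasts 1/12 s, in which the tool goes at most 41.7 mm and 7.16 degrees, less where a joint would pass 70% of its speed; a pose out of reach is approached as far as the arm can. A call with a gripper value outside its range is refused whole. The fingers move at their own pace and stop on an object; FORCE is the grip in N (left out, the last holds). Time passes only in rows, so rows that repeat a pose let the fingers close. It gives the time, the measured TCP pose, the force and the opening at its end, in the units of the state.
- sense(): the state, without advancing time (a new reading comes with each control period).
- eyes.grab_frame(name): name is "scene" or "top" or "wrist"; returns a dict with "img" (384x512x3 uint8, red, green, blue), "camera_matrix" (3x3 intrinsics, pixels), "pose" (4x4, takes a point from camera to world coordinates). Camera axes: x right, y down, z forward; pixel columns grow to the right and rows downward; lengths in m; the calibration is good to about 2 mm. A picture is of the moment at which its call begins. There is no depth.
- ticket.hand_in(): hands the job in, once; it reports no verdict.
The state is a dict: "time": time; "qpos": joint angles; "joint_vel": joint speeds; "joint_efforts": joint torques, N m; "tool_pos": TCP position; "ee_rot": TCP orientation; "contact_force": force on the tool from outside, world axes, zero at the start; "moment": the same for the moment, N m; "gripper_width": finger opening in m.
Only numpy, scipy, OpenCV 4.12 (cv2) and the standard library are available. Lean on these libraries where they do the work, as an engineer would, in place of code of your own. Each camera call takes 0.05 s, during which the arm holds its last target.

## Working session

There is one attempt and no reset: what is moved stays moved. The work goes in short steps, Python scripts to look and compute and a shell command to move; the robot and the scene stay as the last step left them, time stands still between calls to the robot, and variables do not carry over. Pictures are saved under pics/ and viewed, and the job is handed in when it is done.

```bash
ls; mkdir -p pics
python3 - <<'E'
from plant import sense, eyes, manip
import cv2
s=sense();print(s)
for n in("scene","top","wrist"):
    f=eyes.grab_frame(n);cv2.imwrite(f"pics/{n}0.png",f["img"][:,:,::-1]);print(n,f["camera_matrix"].tolist(),f["pose"].round(4).tolist())
E
```

```text
pics
{'time': 0.0, 'qpos': array([ 1.18736319,  0.43520192,  0.02494545,  1.57413184, -0.0116086 ,
        1.13399231, -0.07510451]), 'joint_vel': array([ 0.00020628,  0.0017136 ,  0.00273696,  0.00193518, -0.0014882 ,
        0.00140291, -0.00013422]), 'joint_efforts': array([ 1.38355448e-03, -6.67844868e+01,  9.85671692e-01, -3.14460647e+01,
       -6.03642035e-02,  4.29651293e-02,  1.61475141e-04]), 'tool_pos': array([ 0.17303728, -0.60001734,  0.2259443 ]), 'ee_rot': array([-3.14000897e+00,  1.24334564e-04,  2.80779877e-01]), 'contact_force': array([-0.90613144,  0.20840638, -0.16748709]), 'moment': array([ 0.06328647,  0.0205495 , -0.00135001]), 'gripper_width': 0.09192121780229744}
scene [[383.5755180371893, 0.0, 261.0399805659033], [0.0, 383.5755180371893, 189.50271375121443], [0.0, 0.0, 1.0]] [[-0.6203, 0.5751, -0.5334, 1.1879], [0.7844, 0.4544, -0.4222, 0.5682], [-0.0005, -0.6803, -0.733, 1.0706], [0.0, 0.0, 0.0, 1.0]]
top [[455.108924618548, 0.0, 253.12172649845002], [0.0, 455.108924618548, 189.79185911170705], [0.0, 0.0, 1.0]] [[-0.0282, -0.9899, 0.1389, 0.2824], [-0.9996, 0.0286, 0.0012, -0.0053], [-0.0051, -0.1388, -0.9903, 1.3136], [0.0, 0.0, 0.0, 1.0]]
wrist [[276.7334840120511, 0.0, 256.379043004996], [0.0, 276.7334840120511, 191.30665401840096], [0.0, 0.0, 1.0]] [[0.2782, -0.928, -0.2478, 0.2401], [-0.9605, -0.2691, -0.0706, -0.5821], [-0.0011, 0.2577, -0.9662, 0.385], [0.0, 0.0, 0.0, 1.0]]
```

View pics/scene0.png

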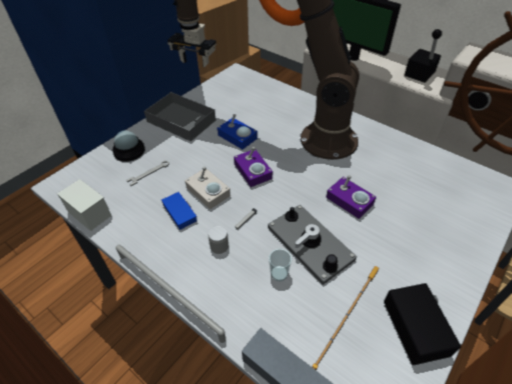

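View pics/top0.png

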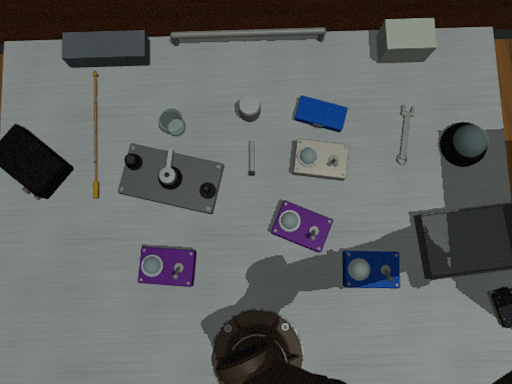

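The top view shows the valve at about (170,178), the handle arm pointing away to (170,150), and hose tails at (133,160) and (208,189). Four boxes could be taken for the switch box: white (321,158), purple (302,226), purple (167,266) and blue (371,269). By the description it's the white one. I'll check it and the tails in a close crop.

```bash
cat > h.py <<'E'
import numpy as np, cv2
from plant import sense, eyes, manip
def ray(f,u,v,z):
    K=f["camera_matrix"];P=f["pose"];d=P[:3,:3]@np.linalg.solve(K,[u,v,1.]);o=P[:3,3]
    return o+d*(z-o[2])/d[2]
def proj(f,p):
    P=f["pose"];c=P[:3,:3].T@(np.asarray(p)-P[:3,3]);q=f["camera_matrix"]@c;return q[:2]/q[2]
def crop(f,u0,v0,w,h,k,name):
    im=f["img"][v0:v0+h,u0:u0+w,::-1];cv2.imwrite(name,cv2.resize(im,None,fx=k,fy=k,interpolation=cv2.INTER_CUBIC))
E
python3 - <<'E'
from h import *
f=eyes.grab_frame("top");g=eyes.grab_frame("scene")
crop(f,110,130,130,90,6,"pics/c1.png");crop(f,285,130,70,55,10,"pics/c2.png")
crop(g,260,195,100,90,6,"pics/c3.png")
crop(g,180,160,60,60,8,"pics/c4.png")
E
```

```text
(no output)
```

View pics/c1.png

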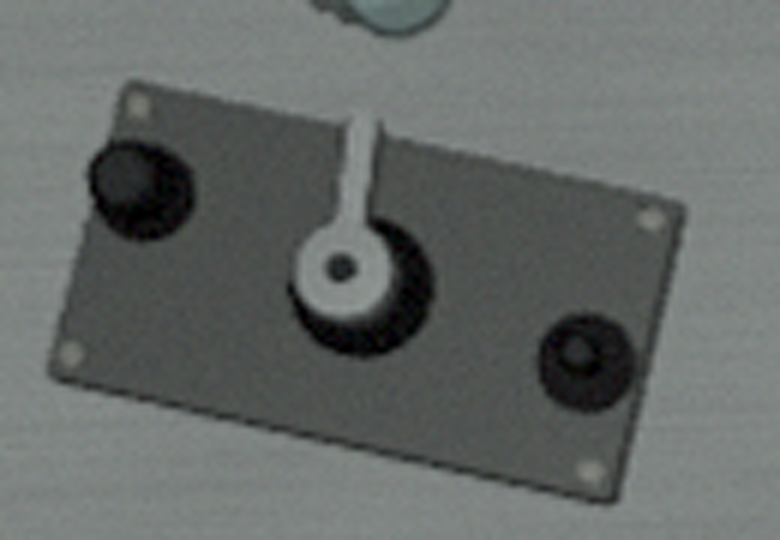

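View pics/c2.png

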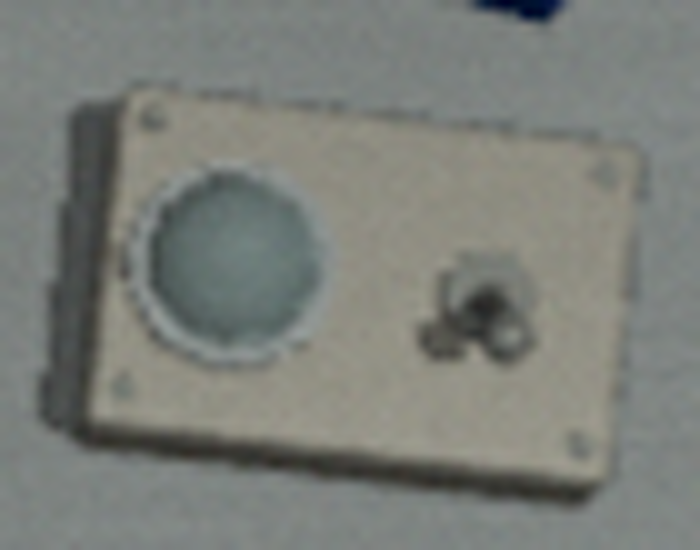

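View pics/c3.png

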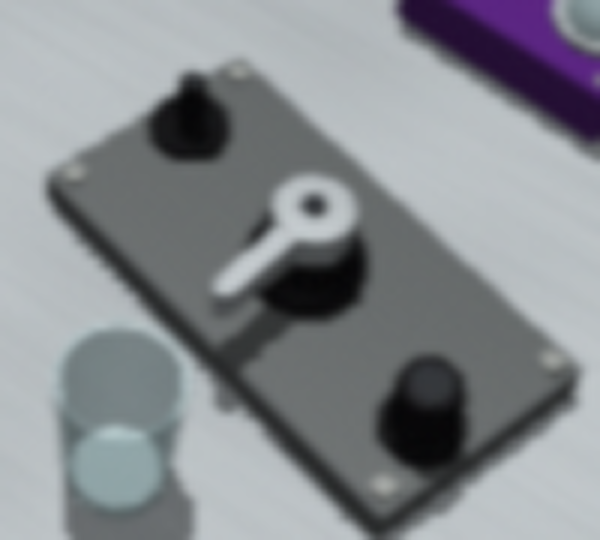

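View pics/c4.png

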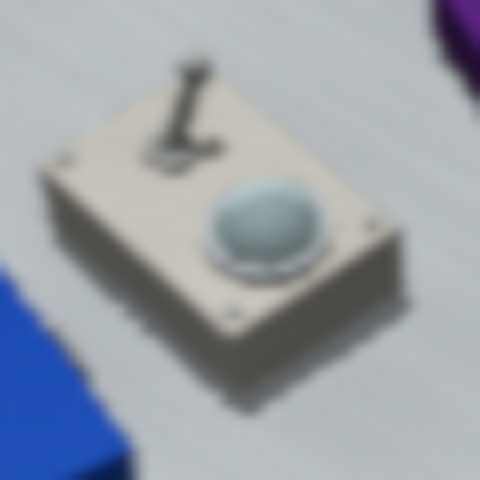

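Run:
```python
from h import *
f=eyes.grab_frame("top");g=eyes.grab_frame("scene")
def c(u,v,k,o): return (u+.5)/k-.5+o[0],(v+.5)/k-.5+o[1]
T=(110,130);S=(260,195)
def pr(n,f,p,z): print(n,ray(f,*p,z).round(4))
pr("hub T",f,c(342,267,6,T),.079);pr("hub S",g,c(316,206,6,S),.079)
pr("tip T",f,c(363,117,6,T),.075);pr("tip S",g,c(220,290,6,S),.074)
pr("wide T",f,c(126,174,6,T),.07);pr("wide S",g,c(431,382,6,S),.07)
pr("wflange T",f,c(143,192,6,T),.03)
pr("nar T",f,c(580,350,6,T),.07);pr("nar S",g,c(193,80,6,S),.07)
cs=[(133,83),(686,205),(615,500),(53,377)]
C=[ray(f,*c(*q,6,T),.025) for q in cs];print(np.round(C,3).tolist(),np.mean(C,0))
B=(285,130);D=(180,160)
pr("tog tip T",f,c(511,337,10,B),.0855);pr("tog tip S",g,c(197,67,8,D),.0855)
pr("tog piv T",f,c(486,290,10,B),.045);pr("tog piv S",g,c(168,158,8,D),.045)
cs=[(125,90),(640,145),(603,485),(90,435)]
C=[ray(f,*c(*q,10,B),.045) for q in cs];print(np.round(C,3).tolist(),np.mean(C,0))
print("tumbler",ray(f,172,122,.0)); print(sense()["qpos"])
```

```text
hub T [0.5062 0.2333 0.079 ]
hub S [0.4999 0.2338 0.079 ]
tip T [0.5773 0.2242 0.075 ]
tip S [0.5735 0.2227 0.074 ]
wide T [0.5546 0.3355 0.07  ]
wide S [0.5511 0.3378 0.07  ]
wflange T [0.5543 0.3382 0.03  ]
nar T [0.4658 0.1255 0.07  ]
nar S [0.462 0.127 0.07 ]
[[0.609, 0.345, 0.025], [0.541, 0.078, 0.025], [0.4, 0.115, 0.025], [0.467, 0.382, 0.025]] [0.50441386 0.22987431 0.025     ]
tog tip T [ 0.5217 -0.2323  0.0855]
tog tip S [ 0.516  -0.2317  0.0855]
tog piv T [ 0.5433 -0.2334  0.045 ]
tog piv S [ 0.541  -0.2324  0.045 ]
[[0.605, -0.133, 0.045], [0.584, -0.28, 0.045], [0.486, -0.263, 0.045], [0.505, -0.119, 0.045]] [ 0.54496519 -0.19896222  0.045     ]
tumbler [0.67754254 0.23214822 0.        ]
[ 1.18739275  0.43468831  0.02498734  1.57341135 -0.01159668  1.13401039
 -0.0750811 ]
```

The wide tail is the one on the left in the top view (+y side), with its top at (131,159). The white box with toggle at (336,164) is confirmed as the switch box. Hub is near (0.503,0.233), the arm points at about -0.13 rad, and the target heading is about 1.12 rad. Next I'll move the closed fingertip to beside the arm.

```bash
cat >> h.py <<'E'
from scipy.spatial.transform import Rotation as Ro
def go(p,yaw):
    s=sense();R=Ro.from_euler('xyz',s["ee_rot"]);T=Ro.from_euler('xyz',[np.pi,0,yaw])
    d=R.inv().apply(np.asarray(p)-s["tool_pos"]);w=(R.inv()*T).as_rotvec()
    print("go",np.round(p,4),"yaw",round(yaw,3),"-> shift",d.round(4),"rot",w.round(3));return d,w
HUB=np.array([.503,.233])
def side(a,r,off,z):  # off: distance from arm centre line on clockwise side
    return np.r_[HUB+r*np.array([np.cos(a),np.sin(a)])+off*np.array([np.sin(a),-np.cos(a)]),z]
E
python3 - <<'E'
from h import *
go(side(-.127,.06,.05,.2),-.127)
E
```

```text
go [0.5562 0.1758 0.2   ] yaw -0.127 -> shift [ 0.5831 -0.6397  0.0268] rot [-0.     0.     0.408]
```

```bash
python3 -m crank '[[0.02,-0.022,0,0,0,0.02,0],[0.045,-0.05,0,0,0,0.05,0],[0.07,-0.077,0,0,0,0.08,0],[0.097,-0.106,0,0,0,0.12,0],[0.124,-0.136,0,0,0,0.15,0],[0.151,-0.166,0,0,0,0.18,0],[0.178,-0.195,0,0,0,0.2,0],[0.205,-0.225,0,0,0,0.22,0],[0.232,-0.255,0,0,0,0.24,0],[0.258,-0.283,0,0,0,0.26,0],[0.28,-0.307,0,0,0,0.28,0],[0.3,-0.329,0,0,0,0.3,0]]'
python3 - <<'E'
from h import *
go(side(-.127,.06,.05,.2),-.127);print(sense()["qpos"])
E
```

```text
time: 1.35
tool_pos: [0.371, -0.1991, 0.2271]
ee_rot: [3.141, -0.001, -0.019]
contact_force: [0.2, -0.3, 0.3]
gripper_width: 0.0166
go [0.5562 0.1758 0.2   ] yaw -0.127 -> shift [ 0.178  -0.3783  0.0271] rot [ 0.    -0.001  0.108]
[ 0.55490235  0.11420132 -0.20724857  2.0220021   0.02775408  1.00716881
 -1.25555897]
```

```bash
python3 -m crank '[[0.015,-0.03,0,0,0,0.02,0],[0.032,-0.067,0,0,0,0.04,0],[0.049,-0.104,0.003,0,0,0.05,0],[0.066,-0.141,0.006,0,0,0.06,0],[0.083,-0.178,0.01,0,0,0.07,0],[0.1,-0.214,0.013,0,0,0.08,0],[0.118,-0.25,0.016,0,0,0.09,0],[0.135,-0.287,0.02,0,0,0.1,0],[0.15,-0.32,0.023,0,0,0.108,0],[0.165,-0.35,0.026,0,0,0.108,0],[0.178,-0.378,0.027,0,0,0.108,0],[0.178,-0.378,0.027,0,0,0.108,0]]'
python3 - <<'E'
from h import *
go(side(-.127,.06,.05,.055),-.127);print(sense()["qpos"])
f=eyes.grab_frame("wrist");cv2.imwrite("pics/w1.png",f["img"][:,:,::-1])
f=eyes.grab_frame("scene");crop(f,200,130,180,160,4,"pics/s1.png")
E
```

```text
time: 2.35
tool_pos: [0.5565, 0.1802, 0.1994]
ee_rot: [-3.137, 0.0, -0.121]
contact_force: [-0.2, 0.6, 0.9]
gripper_width: 0.0001
go [0.5562 0.1758 0.055 ] yaw -0.127 -> shift [0.0002 0.0051 0.1443] rot [-0.004  0.     0.006]
[-0.11333943  0.42844091 -0.40288126  1.68528116  0.18338471  1.06329379
 -2.26445651]
```

View pics/w1.png

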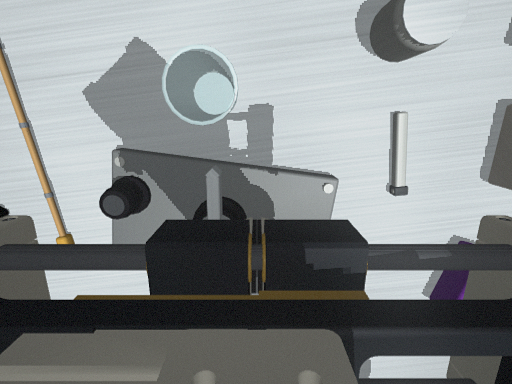

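View pics/s1.png

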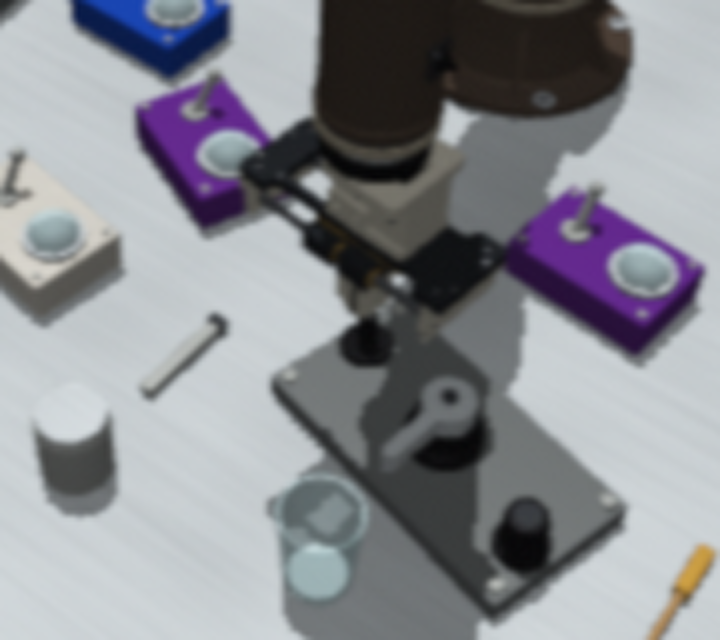

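The wrist view shows the arm tip at (213,168) left of the closed fingers at (257,225), with the wide tail at (113,203) beyond. The approach side is clear, so I'll lower.

```bash
python3 - <<'E'
from h import *
f=eyes.grab_frame("wrist")
print(ray(f,213,168,.079),ray(f,113,203,.07),proj(f,sense()["tool_pos"]))
E
python3 -m crank '[[0,0,0.015,0,0,0,0],[0,0.001,0.03,0,0,0,0],[0,0.002,0.05,0,0,0,0],[0,0.003,0.07,0,0,0,0],[0,0.004,0.09,0,0,0,0],[0,0.005,0.11,0,0,0,0],[0,0.005,0.125,0,0,0,0],[0,0.005,0.135,0,0,0,0],[0,0.005,0.142,0,0,0,0],[0,0.005,0.145,0,0,0,0],[0,0.005,0.145,0,0,0,0]]'
python3 - <<'E'
from h import *
for k in (0,):
    for a,o in((-.127,.026),(.1,.026),(.3,.026),(.5,.026)): go(side(a,.06,o,.055),a)
f=eyes.grab_frame("scene");crop(f,240,160,120,120,5,"pics/s2.png")
E
```

```text
[0.58050764 0.2150198  0.079     ] [0.55439847 0.33114516 0.07      ] [257.32307665 233.97253522]
time: 3.42
tool_pos: [0.5549, 0.1677, 0.0547]
ee_rot: [3.141, 0.0, -0.128]
contact_force: [-0.0, 0.7, -0.4]
gripper_width: 0.0002
go [0.5592 0.1996 0.055 ] yaw -0.127 -> shift [ 0.0002 -0.0322 -0.0003] rot [ 0.     0.    -0.001]
go [0.5653 0.2131 0.055 ] yaw 0.1 -> shift [ 0.0045 -0.0464 -0.0003] rot [ 0.     0.    -0.228]
go [0.568  0.2259 0.055 ] yaw 0.3 -> shift [ 0.0056 -0.0594 -0.0003] rot [ 0.     0.    -0.428]
go [0.5681 0.2389 0.055 ] yaw 0.5 -> shift [ 0.004  -0.0723 -0.0003] rot [ 0.     0.    -0.628]
```

View pics/s2.png

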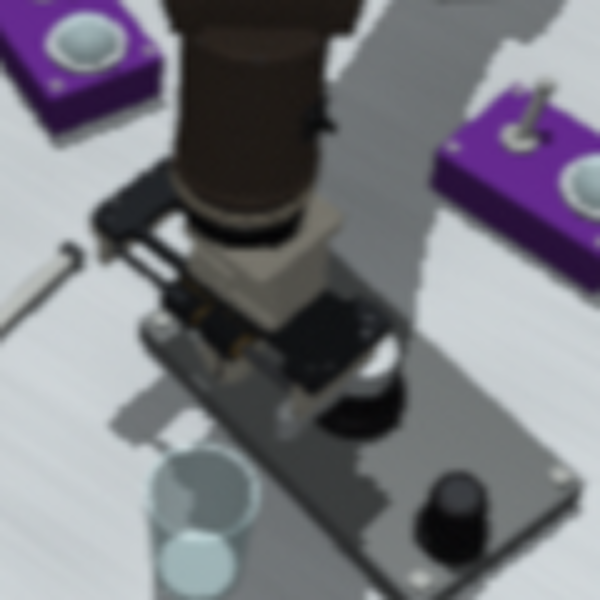

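```bash
python3 -m crank '[[0,-0.006,0,0,0,0,0],[0,-0.012,0,0,0,0,0],[0,-0.018,0,0,0,0,0],[0,-0.024,0,0,0,0,0],[0,-0.028,0,0,0,0,0],[0,-0.032,0,0,0,0,0],[0.001,-0.036,0,0,0,-0.06,0],[0.002,-0.04,0,0,0,-0.12,0],[0.0035,-0.044,0,0,0,-0.18,0],[0.0045,-0.047,0,0,0,-0.23,0],[0.005,-0.05,0,0,0,-0.28,0],[0.005,-0.053,0,0,0,-0.33,0]]'
python3 - <<'E'
from h import *
for a,o in((.2,.026),(.4,.026),(.6,.026),(.8,.026)): go(side(a,.06,o,.055),a)
f=eyes.grab_frame("scene");crop(f,240,160,120,120,5,"pics/s3.png")
f=eyes.grab_frame("wrist");cv2.imwrite("pics/w3.png",f["img"][:,:,::-1])
E
```

```text
time: 4.47
tool_pos: [0.5669, 0.2197, 0.0546]
ee_rot: [3.141, 0.0, 0.205]
contact_force: [1.4, -2.1, 0.8]
gripper_width: 0.0008
go [0.567  0.2194 0.055 ] yaw 0.2 -> shift [ 0.0001  0.0003 -0.0004] rot [0.001 0.    0.005]
go [0.5684 0.2324 0.055 ] yaw 0.4 -> shift [ 0.0041 -0.0122 -0.0004] rot [ 0.001  0.    -0.195]
go [0.5672 0.2454 0.055 ] yaw 0.6 -> shift [ 0.0056 -0.0251 -0.0005] rot [ 0.001  0.    -0.395]
go [0.5635 0.2579 0.055 ] yaw 0.8 -> shift [ 0.0044 -0.0381 -0.0005] rot [ 0.001  0.001 -0.595]
```

View pics/s3.png

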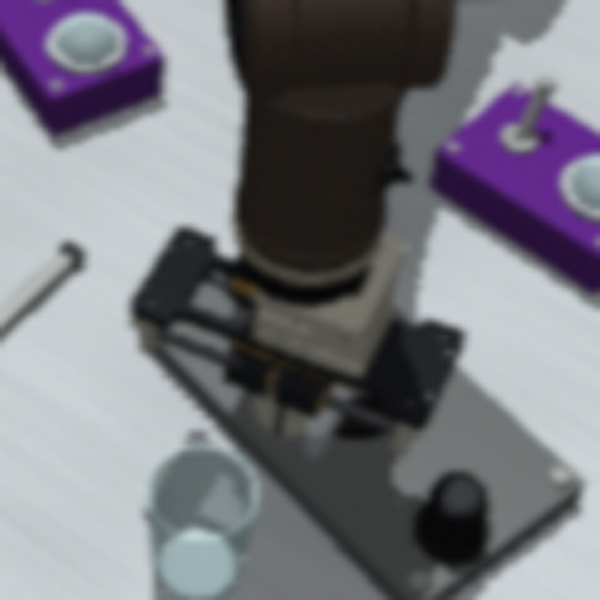

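View pics/w3.png

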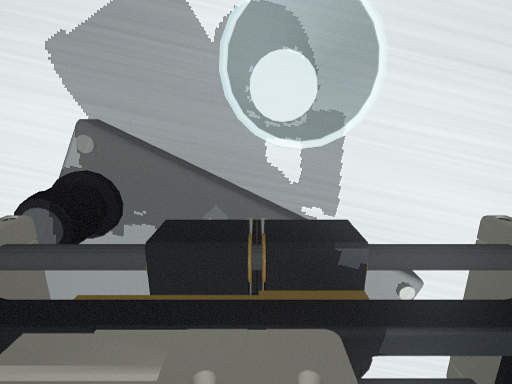

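Contact is made at about 2.5 N; the wrist view shows the arm tip at (215,212), turning with the finger. I'll carry on around the arc.

```bash
python3 -m crank '[[0.001,-0.003,0,0,0,-0.05,0],[0.002,-0.006,0,0,0,-0.1,0],[0.003,-0.009,0,0,0,-0.15,0],[0.004,-0.012,0,0,0,-0.2,0],[0.0047,-0.0155,0,0,0,-0.25,0],[0.0052,-0.019,0,0,0,-0.3,0],[0.0055,-0.022,0,0,0,-0.35,0],[0.0056,-0.025,0,0,0,-0.395,0],[0.0054,-0.0285,0,0,0,-0.445,0],[0.005,-0.032,0,0,0,-0.495,0],[0.0045,-0.035,0,0,0,-0.545,0],[0.0044,-0.038,0,0,0,-0.595,0]]'
python3 - <<'E'
from h import *
for a in (.9,1,1.05,1.12): go(side(a,.06,.026,.055),a)
f=eyes.grab_frame("scene");crop(f,240,160,120,120,5,"pics/s4.png")
f=eyes.grab_frame("wrist");cv2.imwrite("pics/w4.png",f["img"][:,:,::-1])
f=eyes.grab_frame("top");crop(f,110,130,130,90,6,"pics/t4.png")
print(sense()["qpos"])
E
```

```text
time: 5.57
tool_pos: [0.5637, 0.258, 0.0547]
ee_rot: [3.141, -0.0, 0.798]
contact_force: [1.6, -1.1, -0.6]
gripper_width: 0.0002
go [0.5607 0.2638 0.055 ] yaw 0.9 -> shift [ 0.002  -0.0063 -0.0003] rot [ 0.001 -0.    -0.102]
go [0.5573 0.2694 0.055 ] yaw 1 -> shift [ 0.0037 -0.0126 -0.0003] rot [ 0.001 -0.    -0.202]
go [0.5554 0.2721 0.055 ] yaw 1.05 -> shift [ 0.0043 -0.0158 -0.0003] rot [ 0.001 -0.    -0.252]
go [0.5525 0.2757 0.055 ] yaw 1.12 -> shift [ 0.0049 -0.0204 -0.0003] rot [ 0.001 -0.    -0.322]
[-0.13377316  0.68337387 -0.57929025  1.72310702  0.46627888  0.87638381
 -1.69026261]
```

View pics/s4.png

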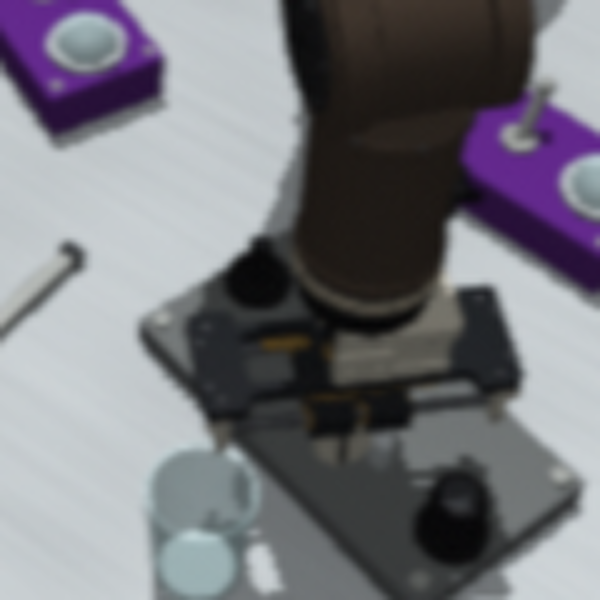

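View pics/w4.png

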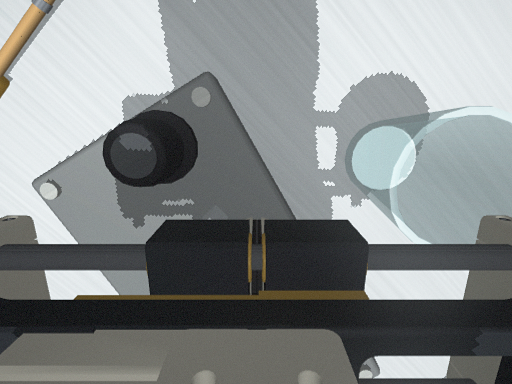

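View pics/t4.png

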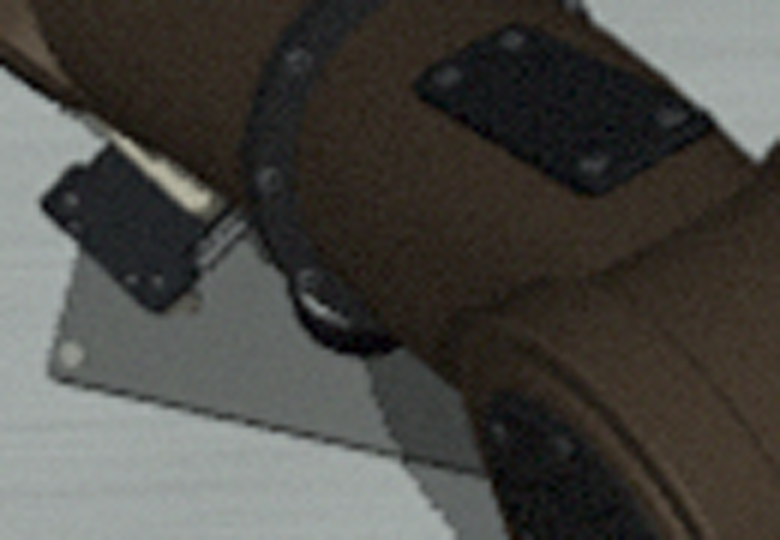

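The wrist view shows the tumbler untouched, the arm tip at (213,212) and the wide tail top at (132,155). I'll push to about 1.03 rad, just short, then measure.

```bash
python3 -m crank '[[0.001,-0.003,0,0,0,-0.05,0],[0.002,-0.006,0,0,0,-0.1,0],[0.003,-0.0095,0,0,0,-0.15,0],[0.0037,-0.0125,0,0,0,-0.2,0],[0.004,-0.0145,0,0,0,-0.23,0],[0.004,-0.0145,0,0,0,-0.23,0]]'
python3 - <<'E'
from h import *
f=eyes.grab_frame("scene");crop(f,270,210,80,70,8,"pics/s5.png")
f=eyes.grab_frame("wrist");cv2.imwrite("pics/w5.png",f["img"][:,:,::-1])
print(proj(f,[.5545,.336,.07]))
for p in ([215,214],):print(ray(f,*p,.079))
E
```

```text
time: 6.22
tool_pos: [0.5556, 0.2715, 0.0547]
ee_rot: [-3.142, -0.0, 1.027]
contact_force: [1.7, 0.1, -0.1]
gripper_width: 0.0003
[187.45704879 145.21234096]
[0.54889187 0.29937641 0.079     ]
```

View pics/s5.png

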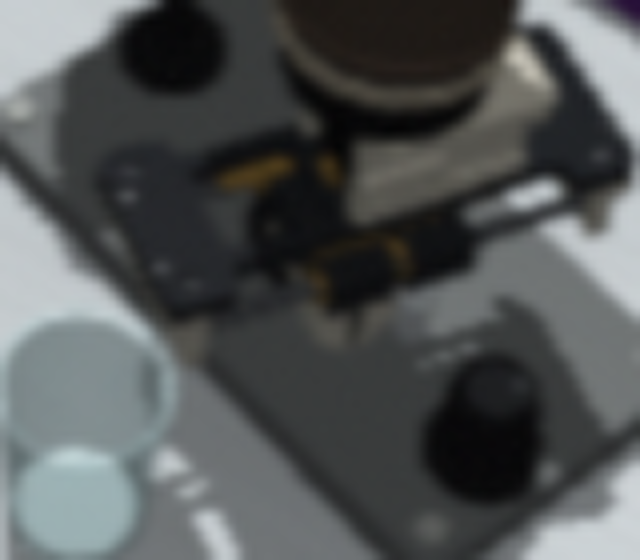

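View pics/w5.png

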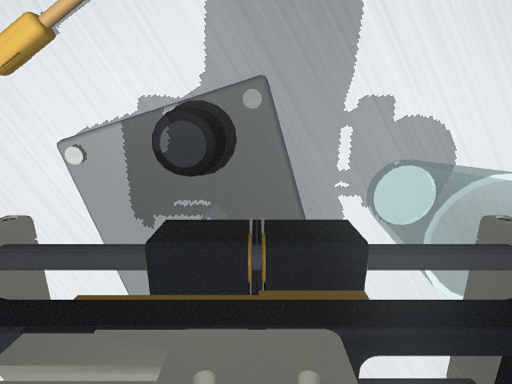

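The arm follows and the tail is untouched. I'll retract and measure the heading with an unobstructed close wrist view.

```bash
python3 -m crank '[[0,0.01,0,0,0,0,0],[0,0.02,-0.005,0,0,0,0],[0,0.025,-0.03,0,0,0,0],[0,0.025,-0.06,0,0,0,0],[-0.02,0.025,-0.09,0,0,0,0],[-0.05,0.015,-0.12,0,0,0,0],[-0.08,0.005,-0.14,0,0,0,0],[-0.11,-0.005,-0.15,0,0,0,0],[-0.14,-0.015,-0.15,0,0,0,0],[-0.16,-0.026,-0.15,0,0,0,0],[-0.17,-0.026,-0.15,0,0,0,0],[-0.17,-0.026,-0.15,0,0,0,0]]'
python3 - <<'E'
from h import *
f=eyes.grab_frame("wrist");cv2.imwrite("pics/w6.png",f["img"][:,:,::-1])
f=eyes.grab_frame("top");crop(f,110,130,130,90,6,"pics/t6.png")
E
```

```text
time: 7.32
tool_pos: [0.4454, 0.1366, 0.2052]
ee_rot: [3.14, 0.001, 1.025]
contact_force: [1.1, 0.0, 0.5]
gripper_width: 0.0003
```

View pics/w6.png

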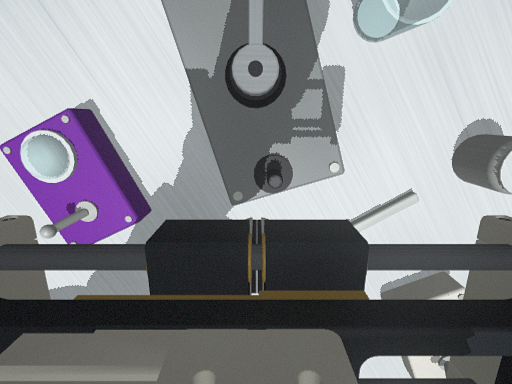

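View pics/t6.png

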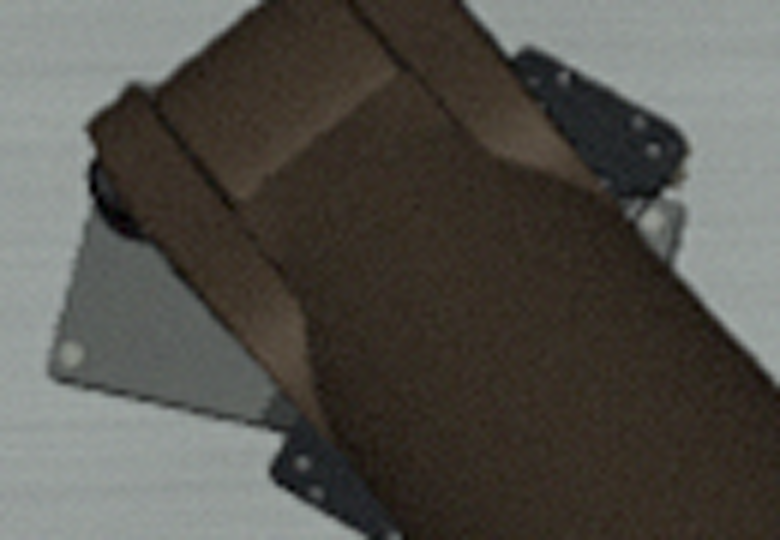

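The wrist view shows the hub at (255,68) with the arm running straight up. The tail is just out of frame, so I'll move forward.

```bash
python3 -m crank '[[0.02,0,-0.01,0,0,0,0],[0.045,0,-0.02,0,0,0,0],[0.07,0,-0.03,0,0,0,0],[0.085,0,-0.04,0,0,0,0],[0.085,0,-0.04,0,0,0,0],[0.085,0,-0.04,0,0,0,0]]'
python3 - <<'E'
from h import *
print(sense()["joint_vel"].round(4))
f=eyes.grab_frame("wrist");np.save("f7.npy",f,allow_pickle=True);crop(f,140,0,220,220,3,"pics/w7.png")
for n,p in(("hub",[.503,.233,.079]),("tail",[.553,.336,.07])):print(n,proj(f,p))
E
```

```text
time: 7.92
tool_pos: [0.4903, 0.2135, 0.2445]
ee_rot: [-3.141, -0.001, 1.029]
contact_force: [0.6, 0.3, -0.2]
gripper_width: 0.0004
[ 0.0279 -0.0172  0.0133  0.0547 -0.     -0.0053  0.0061]
hub [256.30450241 157.59041895]
tail [247.12827611  53.11267876]
```

View pics/w7.png

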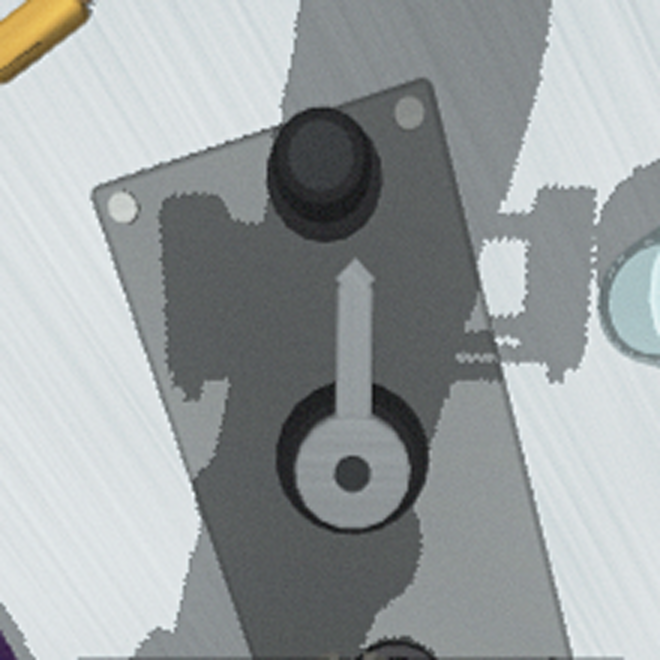

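A clear close view (crop px /3 + 140): hub centre (352,473), arm tip (354,258), wide tail top (321,150). The tail is still to the left, so more turn is needed. I'll measure with contours.

```bash
cat > meas.py <<'E'
from h import *
def meas(f,hub,tip,tail,show=None,zt=.07):
    P=lambda q,z:ray(f,*q,z)[:2]
    H,A,W=P(hub,.079),P(tip,.079),P(tail,zt)
    a=np.arctan2(*(A-H)[::-1]);t=np.arctan2(*(W-H)[::-1])
    print("hub",H.round(4),"tip",A.round(4),np.linalg.norm(A-H).round(4),"tail",W.round(4),np.linalg.norm(W-H).round(4),"arm",a.round(4),"target",t.round(4),"remaining",(t-a).round(4))
E
python3 - <<'E'
from meas import *
f=np.load("f7.npy",allow_pickle=True).item()
c=lambda u,v:((u+.5)/3-.5+140,(v+.5)/3-.5)
meas(f,c(352,473),c(354.5,258),c(321,148))
k=f["img"].max(2)
t=f["img"].astype(float).mean(2)
print(t[30:66:2,230:265].astype(int).tolist().__repr__().replace("], [","\n"))
# flange base circle check z=.03?
E
```

```text
hub [0.5039 0.2328] tip [0.5453 0.3002] 0.0791 tail [0.5547 0.3398] 0.1184 arm 1.0195 target 1.1269 remaining 0.1074
[[218, 219, 221, 221, 156, 132, 132, 138, 141, 143, 139, 141, 141, 141, 137, 143, 137, 137, 141, 142, 142, 137, 140, 139, 136, 137, 137, 139, 138, 136, 142, 142, 139, 135, 138
223, 223, 220, 220, 159, 138, 141, 136, 139, 139, 141, 138, 141, 144, 140, 141, 143, 144, 137, 142, 145, 137, 142, 137, 140, 139, 141, 134, 131, 129, 111, 94, 82, 79, 85
226, 224, 222, 206, 133, 140, 138, 140, 137, 135, 142, 142, 142, 142, 139, 144, 138, 137, 141, 136, 143, 139, 138, 131, 109, 91, 83, 80, 83, 90, 90, 89, 96, 95, 96
220, 226, 226, 223, 131, 143, 139, 146, 143, 134, 136, 124, 73, 48, 30, 37, 36, 30, 36, 31, 43, 51, 69, 78, 89, 92, 98, 98, 99, 98, 91, 98, 97, 96, 94
220, 221, 226, 226, 155, 137, 139, 125, 65, 35, 39, 38, 41, 42, 39, 36, 41, 45, 45, 48, 40, 45, 41, 44, 39, 41, 77, 97, 101, 94, 97, 93, 98, 98, 96
224, 225, 226, 213, 137, 128, 54, 39, 45, 43, 44, 40, 46, 55, 53, 58, 61, 60, 57, 53, 49, 45, 41, 48, 40, 39, 39, 34, 66, 93, 97, 94, 93, 93, 98
136, 100, 74, 74, 44, 38, 43,
[... 945 characters left out ...]
 45
42, 34, 29, 41, 39, 44, 39, 59, 66, 62, 64, 62, 59, 61, 63, 63, 57, 60, 60, 62, 62, 62, 60, 61, 61, 61, 57, 44, 47, 43, 38, 24, 29, 35, 47
46, 40, 33, 37, 43, 40, 41, 43, 53, 64, 60, 63, 63, 61, 56, 64, 60, 64, 65, 62, 62, 62, 63, 58, 61, 56, 42, 45, 51, 40, 34, 30, 29, 34, 51
46, 45, 33, 33, 37, 39, 40, 45, 40, 50, 62, 61, 57, 62, 66, 61, 65, 65, 62, 60, 57, 62, 64, 55, 52, 46, 51, 49, 44, 36, 28, 35, 30, 44, 49
46, 48, 38, 36, 29, 29, 40, 44, 40, 42, 39, 47, 57, 54, 64, 58, 53, 61, 58, 62, 60, 52, 46, 44, 45, 47, 43, 41, 36, 31, 29, 32, 33, 46, 43
39, 49, 47, 36, 36, 36, 32, 31, 37, 40, 37, 47, 43, 42, 44, 43, 47, 45, 45, 45, 45, 44, 41, 43, 44, 40, 37, 28, 29, 28, 19, 27, 44, 48, 47]]
```

```bash
cat >> meas.py <<'E'
def auto(f,roi,thr=130,lo=52,hi=75,tailroi=None):
    g=cv2.GaussianBlur(f["img"].astype(np.float32).mean(2),(3,3),0)
    x0,y0,x1,y1=tailroi;m=((g>lo)&(g<hi))[y0:y1,x0:x1].astype(np.uint8)
    m=cv2.morphologyEx(m,cv2.MORPH_OPEN,np.ones((5,5)))
    n,l,s,c=cv2.connectedComponentsWithStats(m);i=1+s[1:,4].argmax();tail=c[i]+[x0,y0];print("tail px",tail,s[i])
    return tail
E
python3 - <<'E'
from meas import *
f=np.load("f7.npy",allow_pickle=True).item()
g=f["img"].astype(float).mean(2)
t=auto(f,None,tailroi=(230,36,265,66))
for v in range(84,140,5): print(v,g[v,246:272].astype(int).tolist())
print(g[157,235:280].astype(int).tolist());print(g[135:182,257].astype(int).tolist())
meas(f,(256.9,157.3),(257.7,85.7),t)
E
```

```text
tail px [246.47277228  51.17326733] [  6   4  22  23 404]
84 [93, 89, 89, 93, 90, 92, 93, 89, 90, 94, 91, 95, 88, 94, 92, 93, 91, 91, 93, 92, 90, 92, 94, 89, 89, 94]
89 [89, 90, 92, 90, 91, 89, 89, 88, 99, 135, 160, 154, 154, 152, 150, 132, 95, 90, 91, 91, 89, 93, 91, 96, 91, 92]
94 [91, 95, 96, 89, 90, 88, 92, 128, 154, 153, 155, 154, 155, 159, 160, 158, 151, 127, 87, 92, 91, 95, 94, 92, 92, 93]
99 [90, 90, 95, 93, 90, 93, 111, 145, 154, 157, 155, 150, 154, 157, 156, 159, 154, 140, 101, 88, 90, 92, 89, 92, 90, 93]
104 [91, 92, 91, 88, 90, 93, 117, 149, 155, 157, 154, 153, 155, 153, 153, 158, 158, 132, 90, 90, 90, 94, 92, 92, 93, 97]
109 [91, 90, 92, 91, 88, 91, 125, 153, 155, 153, 155, 152, 155, 158, 152, 155, 154, 134, 92, 93, 94, 93, 92, 94, 93, 93]
114 [90, 89, 89, 91, 91, 90, 126, 154, 153, 155, 150, 154, 155, 155, 153, 151, 153, 130, 86, 89, 91, 90, 94, 91, 93, 93]
119 [88, 94, 91, 92, 89, 95, 128, 152, 152, 155, 153, 153, 152, 153, 154, 152, 152, 133, 91, 86, 92, 87, 93, 92, 91, 89]
124 [86, 91, 94, 89, 87, 95, 128, 154, 156, 152, 152, 150, 155, 154, 151, 152, 156, 129, 82, 87
[... 235 characters left out ...]
 33, 27, 36, 32, 35, 27, 39, 32]
139 [43, 55, 78, 109, 117, 127, 137, 144, 148, 147, 149, 150, 150, 146, 147, 144, 140, 128, 117, 106, 82, 50, 39, 40, 49, 38]
[38, 35, 45, 96, 149, 153, 148, 144, 148, 151, 144, 149, 151, 147, 151, 149, 115, 53, 59, 63, 57, 60, 60, 58, 58, 60, 61, 62, 108, 154, 152, 152, 148, 150, 150, 150, 152, 152, 148, 150, 143, 112, 43, 44, 37]
[148, 149, 147, 143, 150, 160, 151, 157, 151, 151, 152, 150, 152, 151, 147, 150, 141, 52, 60, 57, 63, 57, 60, 60, 57, 61, 61, 59, 72, 127, 148, 145, 144, 143, 143, 146, 141, 144, 146, 146, 128, 53, 38, 78, 91, 88, 88]
hub [0.5038 0.2329] tip [0.5452 0.3003] 0.079 tail [0.5534 0.338 ] 0.1162 arm 1.0198 target 1.1297 remaining 0.1099
```

Remaining turn is 0.110 rad (hub (0.5038,0.2329), arm 1.020, target 1.130). Back to the same side of the arm for the final nudge.

Run:
```python
from h import *
go([.5745,.2602,.20],1.03);go([.5745,.2602,.055],1.03)
```

```text
go [0.5745 0.2602 0.2   ] yaw 1.03 -> shift [0.0849 0.0479 0.0438] rot [-0.001  0.    -0.002]
go [0.5745 0.2602 0.055 ] yaw 1.03 -> shift [0.085  0.0481 0.1888] rot [-0.001  0.    -0.002]
```

```bash
python3 -m crank '[[0.02,0.011,0,0,0,0,0],[0.05,0.028,0.01,0,0,0,0],[0.075,0.042,0.03,0,0,0,0],[0.085,0.048,0.05,0,0,0,0],[0.085,0.048,0.08,0,0,0,0],[0.085,0.048,0.11,0,0,0,0],[0.085,0.048,0.14,0,0,0,0],[0.085,0.048,0.165,0,0,0,0],[0.085,0.048,0.18,0,0,0,0],[0.085,0.048,0.189,0,0,0,0],[0.085,0.048,0.189,0,0,0,0],[0.085,0.048,0.189,0,0,0,0]]'
python3 - <<'E'
from h import *
go([.5556,.2715,.055],1.03);go([.5511,.2770,.055],1.137)
E
```

```text
time: 8.97
tool_pos: [0.5745, 0.2593, 0.0557]
ee_rot: [-3.141, 0.001, 1.027]
contact_force: [-0.0, -0.3, 0.4]
gripper_width: 0.0004
go [0.5556 0.2715 0.055 ] yaw 1.03 -> shift [ 0.0006 -0.0225  0.0007] rot [-0.     0.001 -0.003]
go [0.5511 0.277  0.055 ] yaw 1.137 -> shift [ 0.003  -0.0292  0.0007] rot [-0.     0.001 -0.11 ]
```

```bash
python3 -m crank '[[0,-0.006,0,0,0,0,0],[0,-0.012,0,0,0,0,0],[0,-0.018,0,0,0,0,0],[0.0005,-0.0225,0,0,0,-0.003,0],[0.001,-0.0245,0,0,0,-0.035,0],[0.002,-0.0265,0,0,0,-0.07,0],[0.003,-0.0285,0,0,0,-0.1,0],[0.003,-0.0292,0,0,0,-0.11,0],[0.003,-0.0292,0,0,0,-0.11,0],[0.003,-0.0292,0,0,0,-0.11,0]]'
python3 - <<'E'
from h import *
print(sense()["tool_pos"],sense()["ee_rot"])
E
python3 -m crank '[[0,0.01,0,0,0,0,0],[0,0.02,-0.005,0,0,0,0],[0,0.025,-0.03,0,0,0,0],[0,0.025,-0.06,0,0,0,0],[-0.01,0.025,-0.09,0,0,0,0],[-0.03,0.015,-0.12,0,0,0,0],[-0.05,0.005,-0.15,0,0,0,0],[-0.07,-0.01,-0.18,0,0,0,0],[-0.085,-0.026,-0.19,0,0,0,0],[-0.085,-0.026,-0.19,0,0,0,0],[-0.085,-0.026,-0.19,0,0,0,0],[-0.085,-0.026,-0.19,0,0,0,0]]'
python3 - <<'E'
from h import *
f=eyes.grab_frame("wrist");np.save("f8.npy",f,allow_pickle=True);crop(f,140,0,220,220,3,"pics/w8.png")
E
```

```text
time: 9.8
tool_pos: [0.5511, 0.2777, 0.0557]
ee_rot: [-3.141, -0.0, 1.137]
contact_force: [1.5, 0.7, 0.3]
gripper_width: 0.0006
[0.55109721 0.27768282 0.05572954] [-3.14146723e+00 -2.77543934e-04  1.13740480e+00]
time: 10.8
tool_pos: [0.4928, 0.2106, 0.2455]
ee_rot: [3.141, 0.0, 1.136]
contact_force: [0.2, 0.7, 0.0]
gripper_width: 0.0003
```

View pics/w8.png

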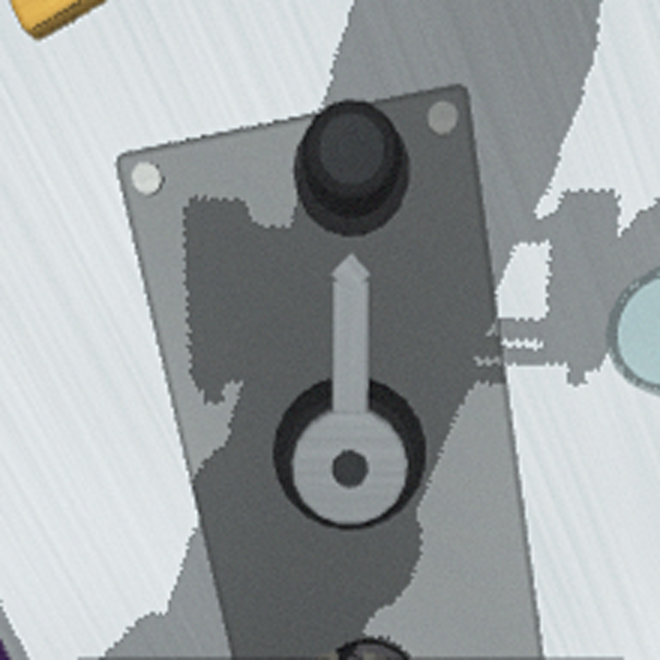

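The arm (tip (350,253), hub (350,468)) now points at the tail top (351,150).

Run:
```python
from meas import *
f=np.load("f8.npy",allow_pickle=True).item()
g=f["img"].astype(float).mean(2)
t=auto(f,None,tailroi=(238,34,275,66))
m=(g>120)[75:180,230:285].astype(np.uint8);n,l,s,c=cv2.connectedComponentsWithStats(m);i=1+s[1:,4].argmax();m=(l==i)
for v in(92,100,110,120): x=np.where(m[v-75])[0]+230;print(v,x.mean(),end=" ")
ys,xs=np.where(m);h=ys+75>138;print("hub px",(xs[h].min()+xs[h].max())/2+230,ys.max()+75,"top",ys.min()+75)
c=lambda u,v:((u+.5)/3-.5+140,(v+.5)/3-.5)
meas(f,c(350,468),c(350,253),t)
meas(f,((xs[h].min()+xs[h].max())/2+230,155.8),((np.where(m[100-75])[0]+230).mean(),100),t)
# next: toggle
s=sense();print(s["qpos"])
yw=np.arctan2(-.014-.007,.1);print(yw)
```

```text
tail px [256.69343066  49.0729927 ] [  8   4  22  23 411]
92 256.0 100 256.5 110 256.5 120 256.5 hub px 256.5 173 top 85
hub [0.5043 0.2328] tip [0.5375 0.3046] 0.0791 tail [0.5534 0.3381] 0.1161 arm 1.1375 target 1.1341 remaining -0.0034
hub [0.5044 0.2326] tip [0.5306 0.2893] 0.0625 tail [0.5534 0.3381] 0.1163 arm 1.1377 target 1.1358 remaining -0.0019
[ 0.11510683  0.39678133 -0.83504018  1.71422823  0.31562347  1.17249121
 -1.23999241]
-0.206992194219821
```

Handle is within about 0.003 rad of the target (≈0.2°). Next I'll move to a look pose behind the toggle.

Run:
```python
from h import *
go([.453,-.221,.24],-.138)
```

```text
go [ 0.453 -0.221  0.24 ] yaw -0.138 -> shift [-0.4084  0.1457  0.0052] rot [-0.000e+00  1.000e-03  1.275e+00]
```

```bash
python3 -m crank '[[-0.02,0.007,0,0,0,0.06,0],[-0.05,0.018,0,0,0,0.16,0],[-0.085,0.03,0,0,0,0.27,0],[-0.12,0.043,0,0,0,0.38,0],[-0.155,0.055,0,0,0,0.49,0],[-0.19,0.068,0,0,0,0.6,0],[-0.225,0.08,0,0,0,0.71,0],[-0.26,0.093,0,0,0,0.82,0],[-0.295,0.105,0,0,0,0.93,0],[-0.33,0.118,0,0,0,1.04,0],[-0.36,0.129,0,0,0,1.13,0],[-0.385,0.138,0,0,0,1.2,0]]'
python3 - <<'E'
from h import *
go([.453,-.221,.24],-.138);print(sense()["qpos"])
E
```

```text
time: 11.85
tool_pos: [0.4552, -0.1993, 0.2446]
ee_rot: [-3.141, 0.002, -0.069]
contact_force: [0.9, 0.3, -0.8]
gripper_width: 0.0004
go [ 0.453 -0.221  0.24 ] yaw -0.138 -> shift [-0.0007  0.0218  0.0046] rot [-0.     0.002  0.069]
[ 0.6825611   0.25235736 -0.46105358  1.82083525  0.12517292  1.09870828
 -1.4631092 ]
```

```bash
python3 -m crank '[[0,0.012,0.003,0,0,0.04,0],[0,0.022,0.005,0,0,0.069,0],[0,0.022,0.005,0,0,0.069,0],[0,0.022,0.005,0,0,0.069,0],[0,0.022,0.005,0,0,0.069,0]]'
python3 - <<'E'
from h import *
f=eyes.grab_frame("wrist");np.save("f9.npy",f,allow_pickle=True);crop(f,130,30,260,190,3,"pics/w9.png");print(sense()["tool_pos"])
E
```

```text
time: 12.27
tool_pos: [0.4546, -0.2161, 0.2405]
ee_rot: [-3.141, 0.0, -0.127]
contact_force: [0.8, 0.2, -1.1]
gripper_width: 0.0006
[ 0.45466368 -0.21616347  0.24074368]
```

View pics/w9.png

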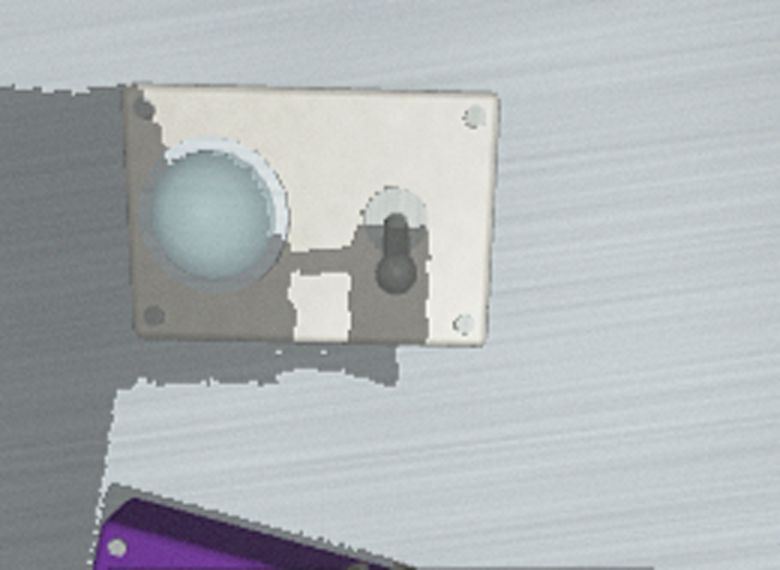

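The crop shows the white box with its dome at (215,215), the ball at (396,273) leaning towards the robot, and the pivot washer at (396,218).

Run:
```python
from h import *
f=np.load("f9.npy",allow_pickle=True).item()
c=lambda u,v:((u+.5)/3-.5+130,(v+.5)/3-.5+30)
tip=ray(f,*c(396,273),.0855);piv=ray(f,*c(396,218),.046);print(tip,piv)
C=[ray(f,*c(*q),.045)[:2] for q in((127,86),(499,94),(486,346),(136,340))];C=np.array(C);print(C.round(4),C.mean(0))
yw=np.arctan2(*(C[0]-C[3])[::-1]),np.arctan2(*(C[1]-C[2])[::-1]);print(yw,np.arctan2(C[1,0]-C[0,0],C[0,1]-C[1,1]), np.arctan2(C[2,0]-C[3,0],C[3,1]-C[2,1]))
y=-.138;x=np.array([np.cos(y),np.sin(y)])
p=np.r_[tip[:2]+.022*x];print("piv from tip",p)
for d in(-.065,-.039,.0,.004):
    go(np.r_[p+d*x,.075],y)
```

```text
[ 0.51972442 -0.23111938  0.0855    ] [ 0.54068767 -0.23437967  0.046     ]
[[ 0.6029 -0.1358]
 [ 0.5817 -0.2801]
 [ 0.4847 -0.2659]
 [ 0.5058 -0.1195]] [ 0.54379089 -0.20034545]
(np.float64(-0.16616704184252853), np.float64(-0.1454106773408367)) -0.1461055419291729 -0.14311703702822565
piv from tip [ 0.54151527 -0.23414575]
go [ 0.4771 -0.2252  0.075 ] yaw -0.138 -> shift [0.0234 0.0062 0.1657] rot [-0.001 -0.     0.011]
go [ 0.5029 -0.2288  0.075 ] yaw -0.138 -> shift [0.0494 0.0065 0.1657] rot [-0.001 -0.     0.011]
go [ 0.5415 -0.2341  0.075 ] yaw -0.138 -> shift [0.0884 0.0069 0.1657] rot [-0.001 -0.     0.011]
go [ 0.5455 -0.2347  0.075 ] yaw -0.138 -> shift [0.0924 0.0069 0.1657] rot [-0.001 -0.     0.011]
```

Lower behind the toggle, offset 8 mm sideways so that only one finger meets the ball.

```bash
python3 -m crank '[[0.01,0.006,0.015,0,0,0.005,0],[0.02,0.012,0.04,0,0,0.011,0],[0.023,0.014,0.07,0,0,0.011,0],[0.023,0.014,0.1,0,0,0.011,0],[0.023,0.014,0.125,0,0,0.011,0],[0.023,0.014,0.145,0,0,0.011,0],[0.023,0.014,0.158,0,0,0.011,0],[0.023,0.014,0.165,0,0,0.011,0],[0.023,0.014,0.165,0,0,0.011,0],[0.023,0.014,0.165,0,0,0.011,0]]'
python3 - <<'E'
from h import *
y=-.138;x=np.array([np.cos(y),np.sin(y)]);n=np.array([np.sin(y),-np.cos(y)])
for d in(-.039,0,.002):go(np.r_[np.array([.5415,-.2341])+d*x+.008*n,.075],y)
f=eyes.grab_frame("scene");crop(f,150,130,110,100,6,"pics/s10.png")
E
```

```text
time: 13.15
tool_pos: [0.4756, -0.2342, 0.0762]
ee_rot: [-3.141, -0.0, -0.141]
contact_force: [0.1, 0.3, 0.6]
gripper_width: 0.0001
go [ 0.5018 -0.2367  0.075 ] yaw -0.138 -> shift [ 0.0262 -0.0013  0.0012] rot [-0.    -0.    -0.003]
go [ 0.5404 -0.242   0.075 ] yaw -0.138 -> shift [ 0.0652 -0.0014  0.0012] rot [-0.    -0.    -0.003]
go [ 0.5424 -0.2423  0.075 ] yaw -0.138 -> shift [ 0.0672 -0.0014  0.0012] rot [-0.    -0.    -0.003]
```

View pics/s10.png

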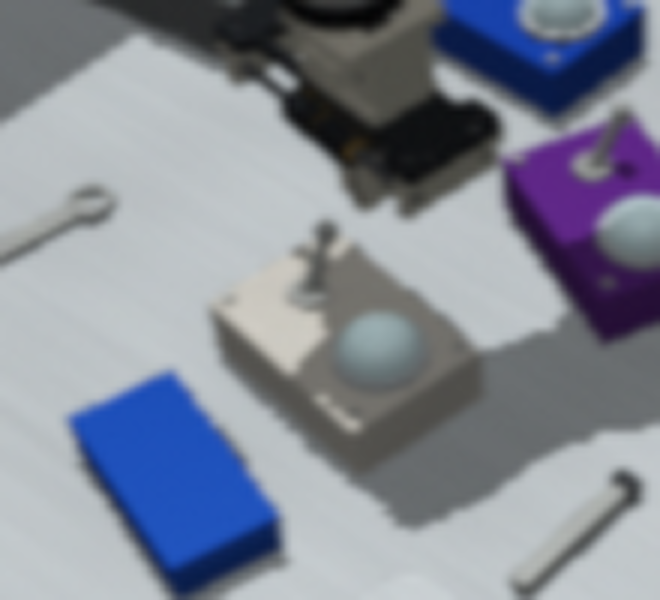

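The finger stands behind the toggle ball at (325,230), with nothing else near. Pushing gently.

```bash
python3 -m crank '[[0.007,-0.001,0,0,0,0,0],[0.015,-0.001,0,0,0,0,0],[0.022,-0.001,0,0,0,0,0],[0.027,-0.001,0,0,0,0,0],[0.032,-0.001,0,0,0,0,0],[0.037,-0.001,0,0,0,0,0],[0.042,-0.001,0,0,0,0,0],[0.047,-0.001,0,0,0,0,0],[0.052,-0.001,0,0,0,0,0],[0.056,-0.001,0,0,0,0,0],[0.06,-0.001,0,0,0,0,0],[0.06,-0.001,0,0,0,0,0]]'
python3 -m crank '[[0.002,0,0,0,0,0,0],[0.004,0,0,0,0,0,0],[0.004,0,0,0,0,0,0]]'
python3 - <<'E'
from h import *
f=eyes.grab_frame("wrist");crop(f,130,30,260,190,3,"pics/w11.png")
f=eyes.grab_frame("scene");crop(f,150,130,110,100,6,"pics/s11.png")
E
```

```text
time: 14.2
tool_pos: [0.5352, -0.2425, 0.0755]
ee_rot: [-3.142, -0.0, -0.142]
contact_force: [-0.9, -0.3, -0.8]
gripper_width: 0.0004
time: 14.45
tool_pos: [0.5387, -0.2431, 0.0757]
ee_rot: [3.141, 0.0, -0.142]
contact_force: [-2.0, -0.6, -0.9]
gripper_width: 0.0006
```

View pics/s11.png

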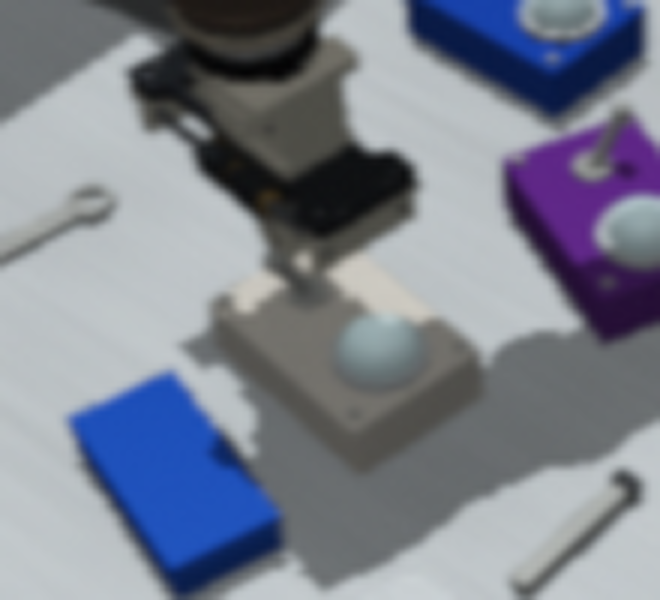

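View pics/w11.png

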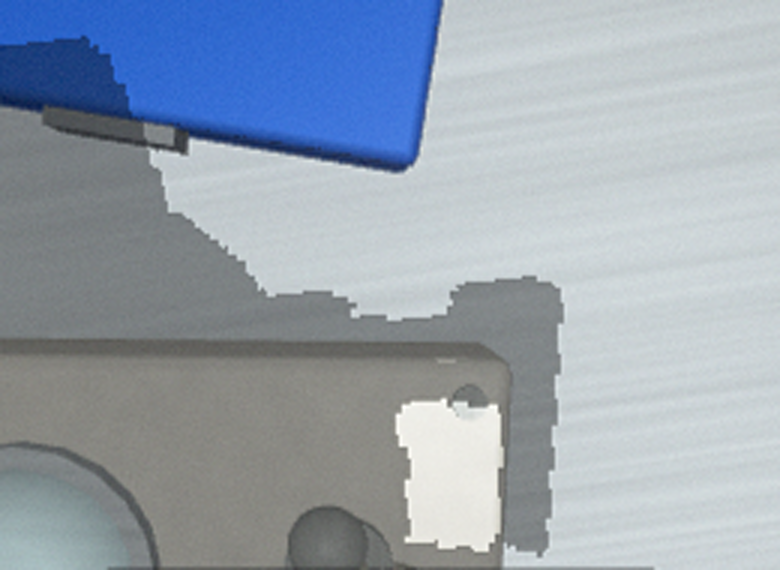

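The ball now shows ahead of the finger at (328,540) in the wrist crop. I'll push on in small steps until the stop shows in the force.

```bash
python3 -m crank '[[0.0015,0,0,0,0,0,0],[0.003,0,0,0,0,0,0],[0.003,0,0,0,0,0,0]]'
python3 -m crank '[[0.001,0,0,0,0,0,0],[0.002,0,0,0,0,0,0],[0.002,0,0,0,0,0,0]]'
```

```text
time: 14.8
tool_pos: [0.5414, -0.2435, 0.0757]
ee_rot: [3.141, 0.001, -0.142]
contact_force: [-3.0, -1.1, 0.6]
gripper_width: 0.0006
time: 15.05
tool_pos: [0.5418, -0.2436, 0.0754]
ee_rot: [3.141, 0.004, -0.142]
contact_force: [-8.5, 0.6, 3.9]
gripper_width: 0.0008
```

The force rose to 8.5 N with almost no further travel, so the toggle is at its stop. I'll back off, rise and look.

```bash
python3 -m crank '[[-0.01,0,0,0,0,0,0],[-0.025,0,0,0,0,0,0],[-0.045,0,-0.01,0,0,0,0],[-0.07,0,-0.03,0,0,0,0],[-0.08,0,-0.06,0,0,0,0],[-0.085,0,-0.09,0,0,0,0],[-0.085,0,-0.12,0,0,0,0],[-0.085,0,-0.145,0,0,0,0],[-0.085,0,-0.16,0,0,0,0],[-0.085,0,-0.165,0,0,0,0],[-0.085,0,-0.165,0,0,0,0],[-0.085,0,-0.165,0,0,0,0]]'
python3 - <<'E'
from h import *
f=eyes.grab_frame("wrist");crop(f,130,30,260,190,3,"pics/w12.png")
c=lambda u,v:((u+.5)/3-.5+130,(v+.5)/3-.5+30)
y=-.142;x=np.array([np.cos(y),np.sin(y)])
print("expected on-tip px crop",(proj(f,np.r_[np.array([.5415,-.2341])+.022*x,.0855])-[130,30])*3)
f=eyes.grab_frame("scene");cv2.imwrite("pics/s12.png",f["img"][:,:,::-1]);crop(f,150,130,110,100,6,"pics/s12c.png")
f=eyes.grab_frame("top");cv2.imwrite("pics/t12.png",f["img"][:,:,::-1])
E
```

```text
time: 16.05
tool_pos: [0.4592, -0.2315, 0.2401]
ee_rot: [3.142, -0.0, -0.142]
contact_force: [0.2, 0.3, -0.2]
gripper_width: 0.0005
expected on-tip px crop [350.96459086 163.35050323]
```

View pics/w12.png

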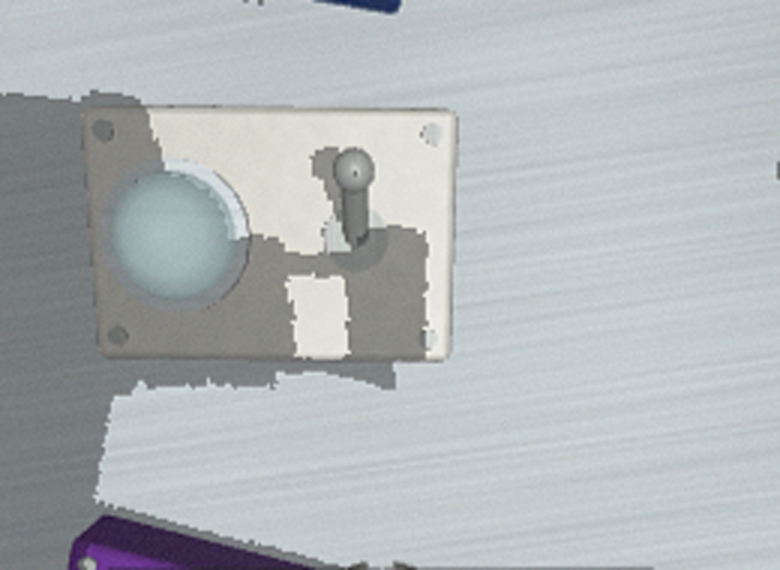

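View pics/s12c.png

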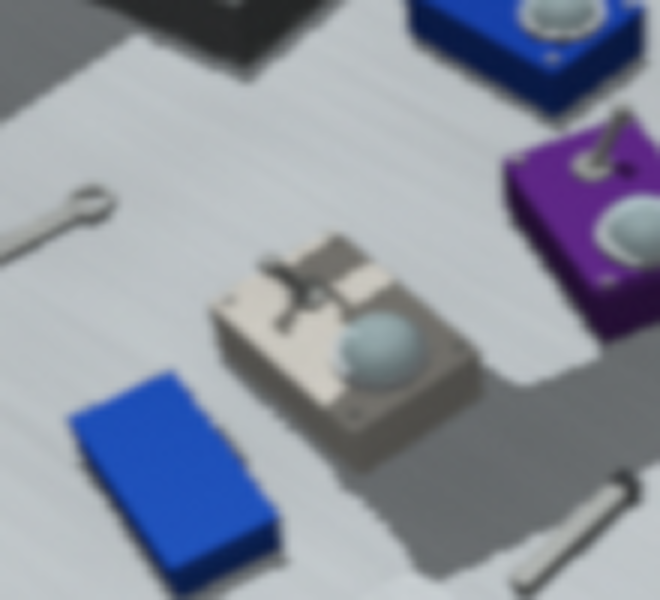

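View pics/t12.png

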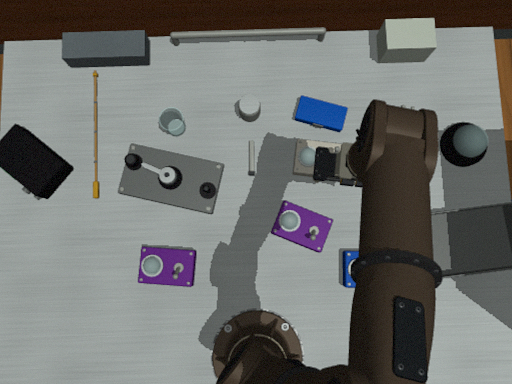

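The ball now leans away at (354,168), against a predicted (351,163), and the dome's look is unchanged. I'll work out the angle from the ball's displacement.

Run:
```python
from h import *
f=eyes.grab_frame("wrist");np.save("f12.npy",f,allow_pickle=True)
c=lambda u,v:((u+.5)/3-.5+130,(v+.5)/3-.5+30)
g9=np.load("f9.npy",allow_pickle=True).item()
y=-.142;x=np.array([np.cos(y),np.sin(y)])
# corners-based box centre in both frames removes calibration offset
C9=np.mean([ray(g9,*c(*q),.045)[:2] for q in((127,86),(499,94),(486,346),(136,340))],0)
C12=np.mean([ray(f,*c(*q),.045)[:2] for q in((84,106),(458,110),(449,360),(99,357))],0)
t9=ray(g9,*c(396,273),.0855)[:2];t12=ray(f,*c(354,169),.0855)[:2]
print(C9,C12,t9,t12,"disp raw",(t12-t9)@x,"rel box",((t12-C12)-(t9-C9))@x, "rel centre",(t9-C9)@x,(t12-C12)@x)
d=cv2.absdiff(f["img"],f["img"])
crop(f,215,70,80,60,9,"pics/w13.png")
crop(g9,230,80,80,60,9,"pics/w9b.png")
```

```text
[ 0.54379089 -0.20034545] [ 0.54356277 -0.20000175] [ 0.51972442 -0.23111938] [ 0.56078372 -0.23742081] disp raw 0.04153782962567987 rel box 0.04181229843634549 rel centre -0.01946900818644376 0.02234329024990173
```

View pics/w13.png

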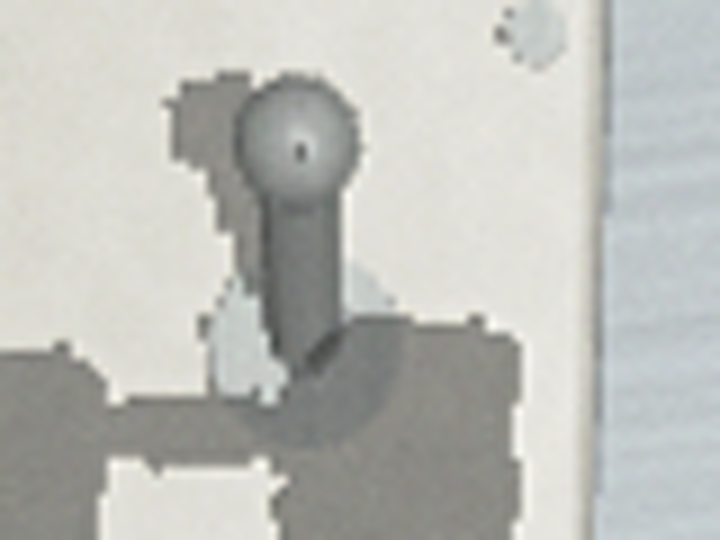

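View pics/w9b.png

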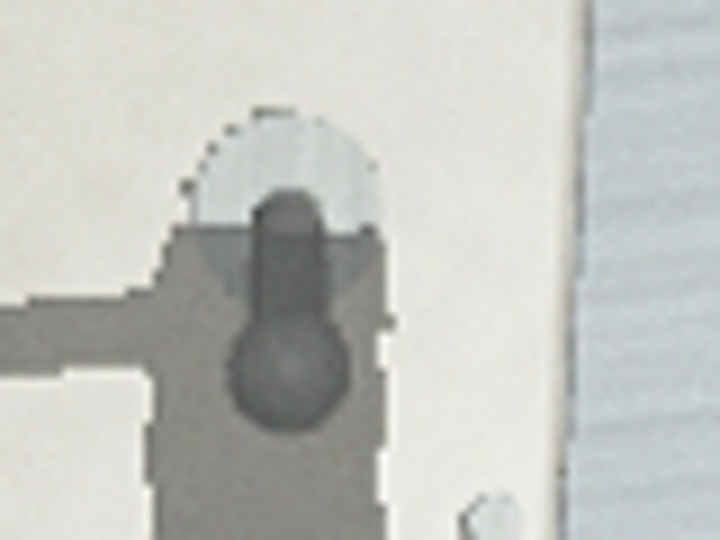

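By displacement, the ball moved about 42 mm of the expected 44. That is close to the measuring error, but "fully over" should be certain. I'll give it one more slightly firmer push, nearer the ball.

```bash
python3 -m crank '[[0,0,0.02,0,0,0,0],[0,0,0.05,0,0,0,0],[0,0,0.085,0,0,0,0],[0,0,0.115,0,0,0,0],[0,0,0.14,0,0,0,0],[0.01,0,0.155,0,0,0,0],[0.03,0,0.16,0,0,0,0],[0.05,0,0.16,0,0,0,0],[0.065,0,0.16,0,0,0,0],[0.075,0,0.16,0,0,0,0],[0.082,0,0.16,0,0,0,0],[0.082,0,0.16,0,0,0,0]]'
python3 -m crank '[[0.0015,0,0,0,0,0,0],[0.003,0,0,0,0,0,0],[0.003,0,0,0,0,0,0]]'
```

```text
time: 17.25
tool_pos: [0.5408, -0.243, 0.0801]
ee_rot: [-3.141, 0.001, -0.142]
contact_force: [-1.0, -0.3, 0.2]
gripper_width: 0.0001
time: 17.5
tool_pos: [0.5419, -0.2435, 0.0804]
ee_rot: [3.142, 0.003, -0.143]
contact_force: [-3.9, 0.0, -0.7]
gripper_width: 0.0004
```

```bash
python3 -m crank '[[0.0015,0,0,0,0,0,0],[0.0025,0,0,0,0,0,0],[0.0025,0,0,0,0,0,0]]'
```

```text
time: 17.75
tool_pos: [0.5425, -0.2437, 0.0801]
ee_rot: [3.141, 0.006, -0.143]
contact_force: [-10.2, 3.1, 4.0]
gripper_width: 0.0006
```

```bash
python3 -m crank '[[0.0015,0,0,0,0,0,0],[0.0025,0,0,0,0,0,0],[0.0025,0,0,0,0,0,0]]'
python3 -m crank '[[-0.01,0,0,0,0,0,0],[-0.025,0,0,0,0,0,0],[-0.045,0,-0.01,0,0,0,0],[-0.07,0,-0.03,0,0,0,0],[-0.08,0,-0.06,0,0,0,0],[-0.085,0,-0.09,0,0,0,0],[-0.09,0,-0.12,0,0,0,0],[-0.09,0,-0.145,0,0,0,0],[-0.09,0,-0.16,0,0,0,0],[-0.09,0,-0.16,0,0,0,0],[-0.09,0,-0.16,0,0,0,0],[-0.09,0,-0.16,0,0,0,0]]'
python3 - <<'E'
from h import *
f=eyes.grab_frame("wrist");crop(f,215,70,80,60,9,"pics/w14.png");np.save("f14.npy",f,allow_pickle=True)
f=eyes.grab_frame("scene");cv2.imwrite("pics/s14.png",f["img"][:,:,::-1])
E
```

```text
time: 18.0
tool_pos: [0.543, -0.2438, 0.0798]
ee_rot: [3.141, 0.01, -0.143]
contact_force: [-16.5, 4.3, 9.5]
gripper_width: 0.0009
time: 19.0
tool_pos: [0.459, -0.2317, 0.2402]
ee_rot: [3.141, 0.0, -0.142]
contact_force: [0.0, -0.3, 0.3]
gripper_width: 0.0008
```

View pics/w14.png

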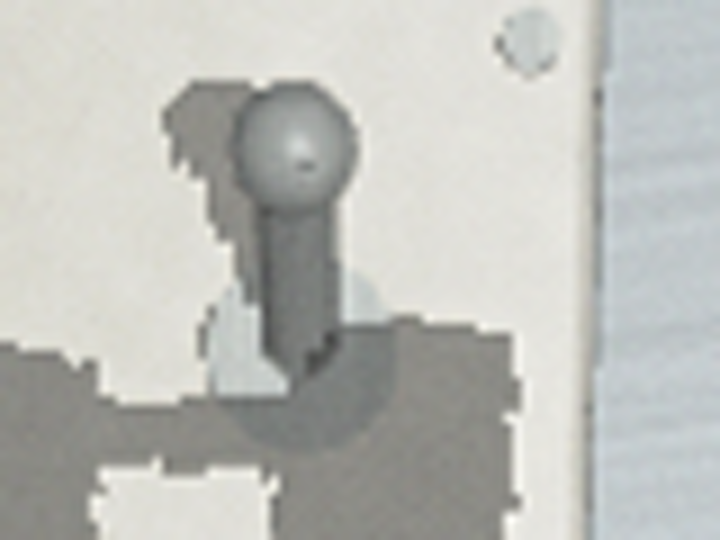

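View pics/s14.png

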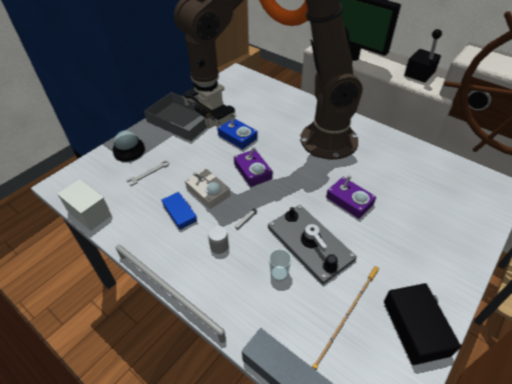

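Even under 17 N the ball didn't move relative to the box, at (297,147) with the screw at (530,42). So the toggle is at its stop. In the scene view everything else is in place. Handing in.

Run:
```python
from plant import ticket
print(ticket.hand_in())
```

```text
the job is handed in; nothing more can be done
None
```

I set the diverter handle to the wide hose tail, then pushed the pump toggle over to its stop, and handed the job in at about 19 s.

- **Handle:** I pushed it round with the closed fingertip at about 2–3 N. The last close view, taken before I went to the toggle, put the arm within 0.002–0.003 rad of the wide tail's centre. It still pointed there in the later top and scene views.
- **Toggle:** I pushed it away from the robot until the force rose without more travel, and again up to 17 N. The ball did not move any further, so I take that as the stop.
- **Checks that disagreed:**
    - The camera showed about 42 mm of ball travel where 44 mm was expected. I put the difference down to measuring error.
    - The dome light did not visibly change, so nothing in the pictures confirmed that the pump is on.
- **Other things:** Nothing was gripped. In the last scene picture the loose things looked unmoved, and the robot was clear of everything.

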